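Press the balm tin's slip lid home round its rim

ROBOT

A 6-joint arm with a two-finger parallel gripper is mounted at the origin on a cart in front of the work surface, level with it; the furniture and walls round the work are solid. World frame = base frame: x ahead of the robot, y to its left, z up, the work surface at z = 0. Lengths are in m, angles in degrees, forces in N, time in s.
With the tool pointing down it reaches from about 0.375 to 0.9 m from the base axis. Payload 3.1 kg.
Tool frame: the origin (TCP) lies between the finger pads; the fingertips stand 11 mm ahead of it and the grasp point (between the pads) lies 8 mm behind it; z points along the fingers, y is the line along which they close (so a half turn about z gives the same grasp; the last joint's range is limited). The gripper opens to 87 mm and grips with 3 to 60 N. Pads are 19 mm wide; open, the fingers measure 117 mm over their backs; the gripper's body (75 mm by 190 mm) begins 51 mm behind the grasp point.
Start: joints at [-81.217, 30.224, 82.088, -0, 67.689, -10.227], TCP at [0.204, -0.591, 0.234] pointing down, gripper open.
Joint ranges: [-176.69, 176.69], [-43.24, 126.21], [12.49, 139.97], [-82, 262], [0, 151.66], [-163.58, 163.58]. Speed limits (degrees/s): [159.86, 159.86, 180, 180, 180, 180].

INTERFACE

Orientations are given as a 3x3 rotation matrix whose columns are the frame's x, y, z axes.
In Python, from rig import bot, viewer, workorder, nets gives the robot as it stands. The module is installed in compiled form; this text tells all that it offers.
- The arm moves only by the tool move_arm, never from a script. Its argument "increments" is a list of rows, each a list of 7 numbers: the shift along the tool's x, y, z normalised to -1 to 1, where 1 is 0.3 m, then the turn, a rotation vector about the tool's x, y, z normalised to -1 to 1, where 1 is pi rad, then the opening, from 0 (shut) to 1 (fully open). In form: [[tx, ty, tz, wx, wy, wz, grip], ...]. A call has 1 to 10 rows; each row is the pose to reach, as a shift and turn from the pose commanded when the call began, along the tool's axes at that moment, turning the shorter way round; what a row does not reach only later rows make up. A row lasts 1/12 s, in which the tool goes at most 41.7 mm and 7.16 degrees, less where a joint would pass 70% of its speed; a pose out of reach is approached as far as the arm can. A call with a number of a shift or a turn outside -1 to 1 is refused whole. A call with a gripper value outside its range is refused whole. The fingers move at their own pace and stop on an object; the grip force is fixed at half the most. Time passes only in rows, so rows that repeat a pose let the fingers close. It gives the time, the measured TCP pose, the force, the opening and the grip force at its end, in the units of the state.
- bot.read_state(): the state, without advancing time (a new reading comes with each control period).
- viewer.capture(name): name is "scene" or "top" or "wrist"; returns a dict with "image" (400x640x3 uint8, blue, green, red), "K" (3x3 intrinsics, pixels), "eye" and "orientation" of the camera in the world. Camera axes: x right, y up, looking along -z (the intrinsics and any distortion apply to the point x, -y, -z); pixel columns grow to the right and rows downward; lengths in m; the calibration is good to about 2 mm. A picture is of the moment at which its call begins. There is no depth.
- workorder.hand_in(): hands the job in; it is judged then, once.
Trained networks look in the newest picture that a camera, given by its name, has taken for a name from the list of things; names that differ only in an ending like _2 or _b are one class to them, and where a whole thing is asked for, a point or a joint stands for the part that bears it (a point fixed in the world has none). Each returns a list of dicts, best first, with "conf" (0 to 1); they miss things now and then, are a little off and sometimes report something else, mostly with a low value. They report only what shows in the picture. A call takes as long as a camera call.
- nets.find_in(camera, thing): "location" ([column, row] in pixels, amid what is visible of it).
The state is a dict: "time_s": time; "joint_positions": joint angles; "qvel": joint speeds; "tau": joint torques, N m; "position": TCP position; "tcp_rot": TCP orientation; "force": force on the tool from outside, world axes, zero at the start; "moment": the same for the moment, N m; "opening": opening from 0.0 (shut) to 1.0 (fully open); "grasp_force": force on a finger pad.
Only numpy, scipy, OpenCV 4.12 (cv2) and the standard library are available. Lean on these libraries where they do the work, as an engineer would, in place of code of your own. Each camera call takes 0.05 s, during which the arm holds its last target. There are 200 camera calls.

TASK

The lid of the round balm tin has been put on crooked and the balm will dry out. Using your fingertips only and lifting nothing, go round the lid's raised rim with your fingertips, pressing lightly, a bit at a time, until the lid is fully home all the way round. Keep off the thin middle of the lid, which dents, leave the tin standing where it is, and leave the other things alone.

Things in the scene. Friction and masses are not known exactly. Their poses are not given: they have to be found in the camera images.
- tin: Round tinplate tin of hard leather balm, 144 mm across, 79 mm high with its lid home, full, about 1.4 kg, loose on the bench. Origin: centre of its underside; z up along its axis. Wall with a blank paper band, bead at 55 to 58 mm height, above it a plain neck (137 mm across, up to 72 mm) over which the lid slides.
- lid: The tin's slip-on lid, 144 mm across, skirt 18 mm deep; it cannot turn or come off. Origin: middle of the skirt's lower edge, 61 mm above the tin's underside when home, there it stops solidly. Its raised flat rim (radius 62 to 71 mm) is the place to press. At the start it stands up to 10 mm too high, crooked. Pressing one place drives home only that side of it.
- rim0 (a point): Point on the top face of the lid's rim, 67 mm from its centre, at 0 degrees anticlockwise (seen from above) from the tin's x axis; above one of the three nibs by which the lid grips the neck: pressed here with about 8 N, this side slides down, and stays. It lies 79 mm above the tin's underside when the lid is home there.
- rim1 (a point): Point on the top face of the lid's rim, 67 mm from its centre, at 60 degrees anticlockwise (seen from above) from the tin's x axis; half-way between two nibs: about 12 N moves this side down. It lies 79 mm above the tin's underside when the lid is home there.
- rim2 (a point): Point on the top face of the lid's rim, 67 mm from its centre, at 120 degrees anticlockwise (seen from above) from the tin's x axis; above one of the three nibs by which the lid grips the neck: pressed here with about 8 N, this side slides down, and stays. It lies 79 mm above the tin's underside when the lid is home there.
- rim3 (a point): Point on the top face of the lid's rim, 67 mm from its centre, at 180 degrees anticlockwise (seen from above) from the tin's x axis; half-way between two nibs: about 12 N moves this side down. It lies 79 mm above the tin's underside when the lid is home there.
- rim4 (a point): Point on the top face of the lid's rim, 67 mm from its centre, at 240 degrees anticlockwise (seen from above) from the tin's x axis; above one of the three nibs by which the lid grips the neck: pressed here with about 8 N, this side slides down, and stays. It lies 79 mm above the tin's underside when the lid is home there.
- rim5 (a point): Point on the top face of the lid's rim, 67 mm from its centre, at 300 degrees anticlockwise (seen from above) from the tin's x axis; half-way between two nibs: about 12 N moves this side down. It lies 79 mm above the tin's underside when the lid is home there.
- lid_panel: The lid's thin sunken middle panel, 124 mm across, 3 mm below the rim; it dents if pressed, and the whole lid buckles under more than about 35 N. Origin on the axis of the lid, 15 mm under the panel's top face.
- wax_pot: Bystander: white plastic pot with a screw lid, 50 mm across and 57 mm high. Origin: centre of its underside.
- fob_dark: Bystander: brown leather key-fob blank lying flat, 28x95x5 mm. Origin: centre of its underside.
- fob_tan: Bystander: tan leather key-fob blank lying flat, 28x95x5 mm. Origin: centre of its underside.
- edge_slicker: Bystander: grooved beech edge slicker lying on its side, 27x98x27 mm. Origin: centre of its underside.
- bone_folder: Bystander: flat horn folder, 31x121x9 mm. Origin: centre of its underside.
- beeswax: Bystander: scored cake of beeswax, 35x52x19 mm. Origin: centre of its underside.
- spool_cream: Bystander: standing spool of cream thread, about 60 mm across and 50 mm high. Origin: centre of its underside.

How it is judged (in metres and radians):
At the end, for the whole second after the job is handed in: All six rim points are at most 1.8 mm above their home height of 79 mm over the tin's underside (measured along the tin's axis); the tin stands upright and still, within 3 cm of where it stood (z of each of rim0, rim1, rim2, rim3, rim4, rim5 in the frame of tin below 0.0808 m and distance of tin from where it was at the start of the episode below 0.03 m and angle between tin's own z axis and vertical below 0.05 rad and linear speed of tin below 0.01 m/s); the robot touches nothing.
It fails at once if the tin is lifted, carried or tipped (height (world z) of tin above 0.008 m or angle between tin's own z axis and vertical above 0.12 rad).
It fails at once if the tin is shoved more than 3 cm from its place (distance of tin from where it was at the start of the episode above 0.03 m).
It fails at once if the thin middle of the lid is pressed (over 10 N) (contact force between the fingers and lid_panel above 10 N).
It fails at once if the lid or tin is forced with more than 40 N (contact force between the fingers and tin above 40 N).
It fails at once if another thing is moved by more than 2 cm (distance of any of wax_pot, fob_dark, fob_tan, edge_slicker, bone_folder, beeswax, spool_cream from where it was at the start of the episode above 0.02 m).
It also fails if it takes over 72 s, if anything falls off the work surface, if the arm or the gripper's body presses on something with over 40 N, if the wrist force passes 120 N, or if a joint passes its speed limit or range.

## Working session

There is one attempt and no reset: what is moved stays moved. The work goes in short steps, Python scripts to look and compute and a tool call to move; the robot and the scene stay as the last step left them, time stands still between calls to the robot, and variables do not carry over. Pictures are saved under pics/ and viewed, at most 10 in all, crops included, and the job is handed in when it is done.

Besides the shell and the picture viewer there is one more tool, called after "Request:" by a JSON object that holds its "name" and its "arguments". move_arm: Moves the arm, as the interface text tells. Its arguments: {"type":"object","properties":{"increments":{"type":"array"}},"required":["increments"]}

```bash
mkdir -p pics && python3 - <<'E'
from rig import bot, viewer, nets
import cv2
s=bot.read_state();print(s['time_s'],s['position'],s['tcp_rot'],s['force'],s['opening'])
for c in ["scene","top"]:
    r=viewer.capture(c);cv2.imwrite(f'pics/{c}0.png',r['image']);print(c,r['K'],r['eye'],r['orientation'])
    for t in ['tin','lid','lid_panel','rim0','rim1','rim2','rim3','rim4','rim5','wax_pot','spool_cream','beeswax']:
        print(t,[(d['location'],d['conf']) for d in nets.find_in(c,t)[:2]])
E
```

```text
0.0 [ 0.20349689 -0.59018778  0.23256121] [[ 9.45452985e-01  3.25758390e-01 -3.53685731e-04]
 [ 3.25758369e-01 -9.45450570e-01  2.16899293e-03]
 [ 3.72175269e-04 -2.16589693e-03 -9.99997585e-01]] [0.07048176 0.42279802 0.56336563] 1.000406811410029
scene [[452.02794743   0.         316.5324435 ]
 [  0.         452.02794743 196.31696119]
 [  0.           0.           1.        ]] [0.06441459 0.9335886  1.05727261] [[-0.90085645  0.28133525 -0.33061782]
 [-0.43399942 -0.60138613  0.67080491]
 [-0.0101079   0.74778687  0.6638619 ]]
tin [([321.1, 192.9], 0.84)]
lid [([322.6, 184.4], 0.26)]
lid_panel [([322.6, 186.3], 0.8)]
rim0 [([320.7, 185.1], 0.61)]
rim1 [([320.7, 185.1], 0.61)]
rim2 [([320.7, 185.1], 0.61)]
rim3 [([320.7, 185.1], 0.61)]
rim4 [([320.7, 185.1], 0.61)]
rim5 [([320.7, 185.1], 0.61)]
wax_pot [([337.5, 237.9], 0.58), ([297.6, 163.1], 0.25)]
spool_cream [([298.9, 163.9], 0.62)]
beeswax [([306.7, 311.1], 0.69)]
top [[381.2189239    0.         319.8478005 ]
 [  0.         381.2189239  200.71726134]
 [  0.           0.           1.        ]] [ 0.38746099 -0.06518452  1.19388474] [[ 0.02484753  0.98428014 -0.17485766]
 [-0.99957664  0.02181319 -0.01925408]
 [-0.0151372   0.17526205  0.98440545]]
tin [([344.6, 212.2], 0.96)]
lid [([343.2, 211.5], 0.79)]
lid_panel [([344.1, 207.8], 0.8), ([380.8, 163.1], 0.68)]
rim0 [([344.1, 210.2], 0.68)]
rim1 [([344.1, 210.2], 0.68)]
rim2 [([344.1, 210.2], 0.68)]
rim3 [([344.1, 210.2], 0.68)]
rim4 [([344.1, 210.2], 0.68)]
rim5 [([344.1, 210.2], 0.68)]
wax_pot [([282.9, 251.6], 0.58)]
spool_cream [([379.3, 164.0], 0.66)]
beeswax [([201.4, 259.8], 0.67), ([346.3, 212.8], 0.58)]
```

View pics/scene0.png

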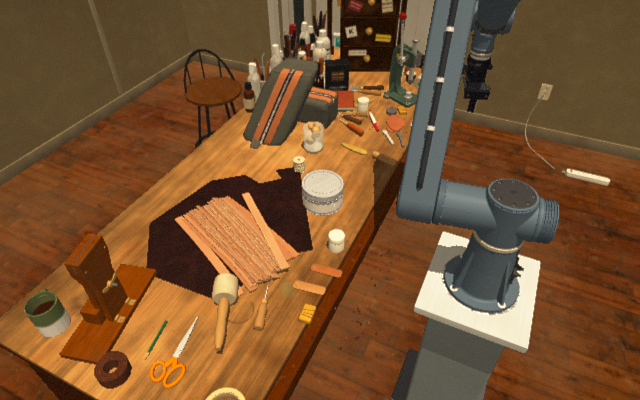

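View pics/top0.png

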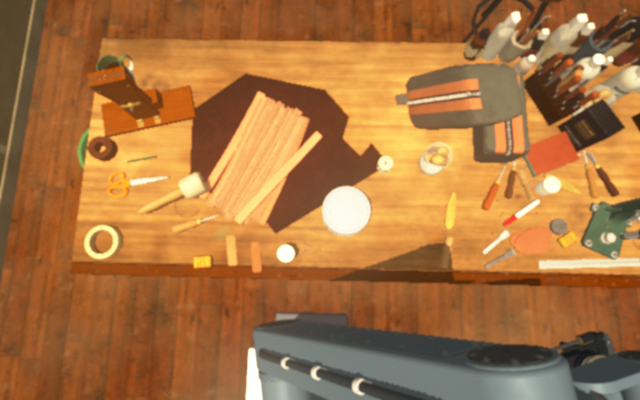

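The scene picture shows the tin at (322,192), with the lid slightly crooked. In the top picture the lid is a white disc at (346,210). The wax pot is at (286,253) and the spool at (385,163); both are clear of the lid. Next I'll fit the lid's outline and work out where the tin stands.

```bash
cat > h.py <<'E'
import numpy as np, cv2
from rig import bot, viewer, nets
def proj(r,P):
    P=np.atleast_2d(P); c=(P-r['eye'])@np.array(r['orientation'])
    K=np.array(r['K']); return np.c_[K[0,0]*c[:,0]/-c[:,2]+K[0,2], -K[1,1]*c[:,1]/-c[:,2]+K[1,2]]
def ray(r,uv,z):
    K=np.array(r['K']); d=np.array([(uv[0]-K[0,2])/K[0,0],-(uv[1]-K[1,2])/K[1,1],-1.])
    d=np.array(r['orientation'])@d; e=np.array(r['eye']); return e+d*(z-e[2])/d[2]
E
python3 - <<'E'
from h import *
r=viewer.capture('top');im=r['image']
hsv=cv2.cvtColor(im,cv2.COLOR_BGR2HSV)
m=((hsv[...,1]<70)&(hsv[...,2]>120)).astype(np.uint8)
n,l,st,ce=cv2.connectedComponentsWithStats(m)
k=l[211,345];print(st[k],ce[k])
c=max(cv2.findContours((l==k).astype(np.uint8),0,1)[0],key=len);e=cv2.fitEllipse(cv2.convexHull(c));print(e)
print(ray(r,e[0],.079),ray(r,e[0],.084))
for u,z in [((286,253),.057),((385,163),.05)]: print(ray(r,u,z))
cv2.imwrite('pics/c_top.png',cv2.resize(im[160:265,270:410],None,fx=5,fy=5,interpolation=2))
s=viewer.capture('scene');cv2.imwrite('pics/c_sc.png',cv2.resize(s['image'][150:240,270:380],None,fx=7,fy=6.5,interpolation=2)[:600])
for z in (.079,):
  t=ray(r,e[0],z); a=np.arange(0,360,60)*np.pi/180
  P=np.c_[t[0]+.072*np.cos(a),t[1]+.072*np.sin(a),0*a+z]
  print(proj(r,P).round(1).tolist(),proj(s,P).round(1).tolist(), proj(s,t))
E
```

```text
[ 322  187   49   48 1837] [345.70549809 210.24496462]
((345.7109375, 210.20774841308594), (47.928653717041016, 48.55961990356445), 24.198474884033203)
[ 0.55871521 -0.12049367  0.079     ] [ 0.55794717 -0.12024562  0.084     ]
[0.42997563 0.053362   0.057     ]
[ 0.71362929 -0.24145353  0.05      ]
[[346.0, 186.4], [324.9, 197.8], [324.3, 221.8], [345.4, 234.6], [366.8, 222.8], [366.9, 198.7]] [[304.0, 178.3], [305.2, 192.1], [325.0, 198.2], [342.8, 189.9], [340.3, 176.2], [321.3, 170.7]] [[323.09465849 183.9942352 ]]
```

View pics/c_sc.png

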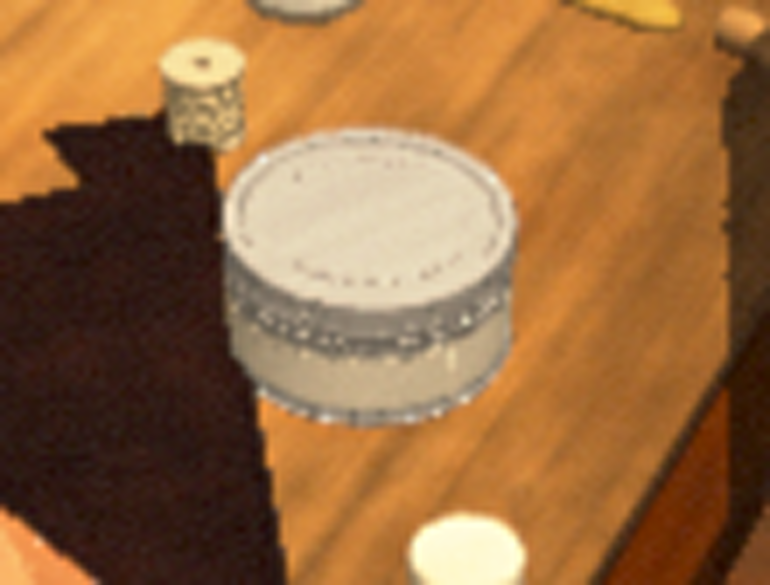

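View pics/c_top.png

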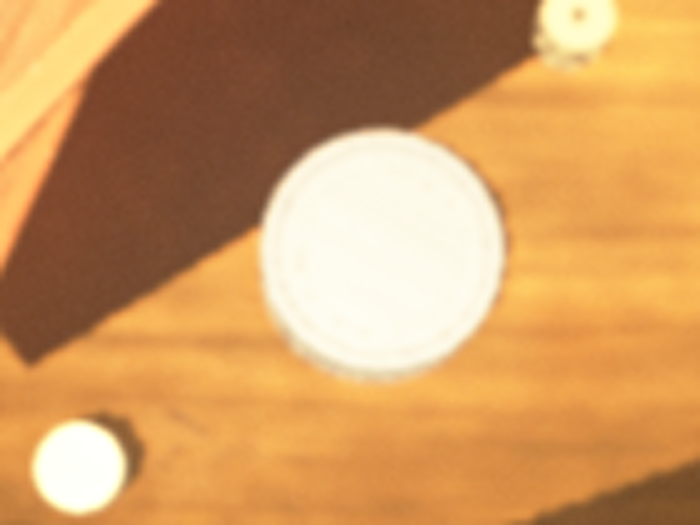

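The tin stands at about (0.558, -0.120), well in reach. Now I'll move above it with the fingers shut, turning the tool into line with the world axes.

Request:
{"name": "move_arm", "arguments": {"increments": [[0.2,-0.135,0,0,0,0.026,0],[0.4,-0.27,0,0,0,0.053,0],[0.6,-0.41,0,0,0,0.08,0],[0.815,-0.548,0,0,0,0.1056,0],[0.815,-0.548,0,0,0,0.1056,0],[0.815,-0.548,0,0,0,0.1056,0],[0.815,-0.548,0,0,0,0.1056,0],[0.815,-0.548,0,0,0,0.1056,0]]}}

```text
time_s: 2.07
position: [0.3839, -0.3494, 0.2336]
tcp_rot: [[1.0, 0.006, 0.001], [0.006, -1.0, 0.004], [0.001, -0.004, -1.0]]
force: [-0.6, -0.3, -0.4]
opening: 0.48
grasp_force: 0.0
```

Request:
{"name": "move_arm", "arguments": {"increments": [[0.1,-0.13,0,0,0,0,0],[0.2,-0.26,0,0,0,0,0],[0.3,-0.39,0,0,0,0,0],[0.4,-0.52,0,0,0,0,0],[0.49,-0.64,0,0,0,0,0],[0.58,-0.765,0,0,0,0,0],[0.58,-0.765,0,0,0,0,0],[0.58,-0.765,0,0,0,0,0],[0.58,-0.765,0,0,0,0,0]]}}

```text
time_s: 2.82
position: [0.5561, -0.1248, 0.2335]
tcp_rot: [[1.0, 0.004, 0.0], [0.004, -1.0, -0.0], [0.0, 0.0, -1.0]]
force: [-0.3, -0.6, -0.1]
opening: 0.004
grasp_force: 0.0
```

```bash
python3 - <<'E'
from h import *
s=bot.read_state();print(s['time_s'],s['position'],s['force'],s['opening'])
r=viewer.capture('wrist');cv2.imwrite('pics/w0.png',r['image']);print(r['eye'],r['orientation'],r['K'][0])
for z in (.079,.089):
  t=np.array([.5585,-.1205,z]);a=np.arange(0,360,45)*np.pi/180
  print(proj(r,t+np.c_[.072*np.cos(a),.072*np.sin(a),0*a]).round().tolist())
E
```

```text
2.8167 [ 0.55609468 -0.12480001  0.23347779] [-0.25983593 -0.61287386 -0.13627757] 0.0038004819665687986
[ 0.63599385 -0.12469674  0.38414654] [[ 5.07657642e-03  9.54165049e-01  2.99237844e-01]
 [-9.99986646e-01  4.55444505e-03  2.44225906e-03]
 [ 9.67455915e-04 -2.99246247e-01  9.54175428e-01]] [345.00875119   0.         323.18620463]
[[318.0, 98.0], [259.0, 123.0], [239.0, 180.0], [264.0, 232.0], [318.0, 252.0], [371.0, 232.0], [397.0, 180.0], [377.0, 123.0]]
[[318.0, 98.0], [257.0, 124.0], [236.0, 182.0], [263.0, 236.0], [318.0, 257.0], [373.0, 236.0], [399.0, 183.0], [378.0, 124.0]]
```

View pics/w0.png

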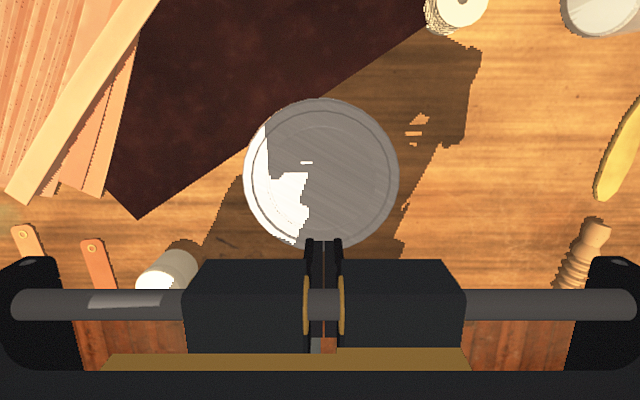

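The wrist picture shows the lid with its left edge at column 243, right edge at 399 and far edge at row 98. That puts the centre near (0.5585, -0.122). The shut fingertips at (323,240) are narrow. I'll start on the far side and come down close over the rim.

Request:
{"name": "move_arm", "arguments": {"increments": [[0.12,-0.006,0,0,0,0,0],[0.238,-0.012,0.1,0,0,0,0],[0.238,-0.012,0.2,0,0,0,0],[0.238,-0.012,0.3,0,0,0,0],[0.238,-0.012,0.36,0,0,0,0],[0.238,-0.012,0.407,0,0,0,0],[0.238,-0.012,0.407,0,0,0,0],[0.238,-0.012,0.407,0,0,0,0]]}}

```text
time_s: 3.53
position: [0.6255, -0.1244, 0.1108]
tcp_rot: [[1.0, -0.002, -0.002], [-0.002, -1.0, 0.001], [-0.002, -0.001, -1.0]]
force: [0.6, 0.7, 0.8]
opening: 0.004
grasp_force: 0.0
```

Request:
{"name": "move_arm", "arguments": {"increments": [[0.005,0,0.013,0,0,0,0],[0.005,0,0.022,0,0,0,0],[0.005,0,0.03,0,0,0,0],[0.005,0,0.036,0,0,0,0],[0.005,0,0.041,0,0,0,0],[0.005,0,0.046,0,0,0,0],[0.005,0,0.051,0,0,0,0],[0.005,0,0.056,0,0,0,0],[0.005,0,0.06,0,0,0,0],[0.005,0,0.06,0,0,0,0]]}}

```text
time_s: 4.37
position: [0.6286, -0.1228, 0.0951]
tcp_rot: [[1.0, 0.0, 0.001], [0.0, -1.0, -0.001], [0.001, 0.001, -1.0]]
force: [-1.9, 0.3, 7.7]
opening: 0.003
grasp_force: 3.6
```

Request:
{"name": "move_arm", "arguments": {"increments": [[0,0,0.003,0,0,0,0],[0,0,0.005,0,0,0,0],[0,0,0.007,0,0,0,0],[0,0,0.009,0,0,0,0],[0,0,0.01,0,0,0,0],[0,0,0.01,0,0,0,0]]}}

```text
time_s: 4.87
position: [0.6289, -0.123, 0.0924]
tcp_rot: [[1.0, 0.0, 0.002], [0.0, -1.0, -0.001], [0.002, 0.001, -1.0]]
force: [-2.0, 0.1, 7.6]
opening: 0.003
grasp_force: 4.2
```

Request:
{"name": "move_arm", "arguments": {"increments": [[0,0,0.003,0,0,0,0],[0,0,0.006,0,0,0,0],[0,0,0.009,0,0,0,0],[0,0,0.011,0,0,0,0],[0,0,0.011,0,0,0,0],[0,0,0.011,0,0,0,0]]}}

```text
time_s: 5.37
position: [0.6291, -0.1231, 0.0905]
tcp_rot: [[1.0, 0.001, 0.003], [0.001, -1.0, -0.002], [0.003, 0.002, -1.0]]
force: [-3.7, 0.3, 15.5]
opening: 0.001
grasp_force: 7.4
```

That side is home: the tip is solid at 0.0905 with 15 N. On to 60 degrees.

Request:
{"name": "move_arm", "arguments": {"increments": [[0,0,-0.04,0,0,0,0],[0,0,-0.08,0,0,0,0],[-0.03,-0.05,-0.08,0,0,0,0],[-0.08,-0.13,-0.08,0,0,0,0],[-0.12,-0.203,-0.08,0,0,0,0],[-0.12,-0.203,-0.07,0,0,0,0],[-0.12,-0.203,-0.06,0,0,0,0],[-0.12,-0.203,-0.052,0,0,0,0],[-0.12,-0.203,-0.045,0,0,0,0],[-0.12,-0.203,-0.04,0,0,0,0]]}}

```text
time_s: 6.2
position: [0.5929, -0.0627, 0.0988]
tcp_rot: [[1.0, -0.001, 0.001], [-0.001, -1.0, -0.0], [0.001, 0.0, -1.0]]
force: [0.8, -0.3, -0.5]
opening: 0.007
grasp_force: 0.0
```

Request:
{"name": "move_arm", "arguments": {"increments": [[0,0,0.005,0,0,0,0],[0,0,0.01,0,0,0,0],[0,0,0.014,0,0,0,0],[0,0,0.018,0,0,0,0],[0,0,0.022,0,0,0,0],[0,0,0.026,0,0,0,0],[0,0,0.03,0,0,0,0],[0,0,0.034,0,0,0,0],[0,0,0.034,0,0,0,0]]}}

```text
time_s: 6.95
position: [0.5923, -0.0618, 0.0903]
tcp_rot: [[1.0, 0.0, 0.001], [0.0, -1.0, -0.0], [0.001, 0.0, -1.0]]
force: [-2.2, 0.2, 7.5]
opening: 0.006
grasp_force: 3.8
```

Request:
{"name": "move_arm", "arguments": {"increments": [[0,0,0.003,0,0,0,0],[0,0,0.006,0,0,0,0],[0,0,0.006,0,0,0,0]]}}

```text
time_s: 7.2
position: [0.5923, -0.0617, 0.0892]
tcp_rot: [[1.0, 0.0, 0.001], [0.0, -1.0, -0.0], [0.001, 0.0, -1.0]]
force: [-2.9, 0.7, 11.4]
opening: 0.004
grasp_force: 5.9
```

Request:
{"name": "move_arm", "arguments": {"increments": [[0,0,0.004,0,0,0,0],[0,0,0.004,0,0,0,0],[0,0,0.004,0,0,0,0]]}}

```text
time_s: 7.45
position: [0.5924, -0.0618, 0.089]
tcp_rot: [[1.0, 0.0, 0.001], [0.0, -1.0, -0.0], [0.001, 0.0, -1.0]]
force: [-3.8, 0.9, 18.0]
opening: 0.005
grasp_force: 8.7
```

Request:
{"name": "move_arm", "arguments": {"increments": [[0,0,-0.04,0,0,0,0],[0,0,-0.08,0,0,0,0],[-0.07,0,-0.08,0,0,0,0],[-0.16,0,-0.08,0,0,0,0],[-0.225,0,-0.08,0,0,0,0],[-0.225,0,-0.07,0,0,0,0],[-0.225,0,-0.06,0,0,0,0],[-0.225,0,-0.052,0,0,0,0],[-0.225,0,-0.045,0,0,0,0],[-0.225,0,-0.04,0,0,0,0]]}}

```text
time_s: 8.28
position: [0.5259, -0.0621, 0.0976]
tcp_rot: [[1.0, 0.0, 0.001], [0.0, -1.0, -0.0], [0.001, 0.0, -1.0]]
force: [-0.5, 0.0, 0.1]
opening: 0.006
grasp_force: 0.0
```

Request:
{"name": "move_arm", "arguments": {"increments": [[0,0,0.005,0,0,0,0],[0,0,0.01,0,0,0,0],[0,0,0.014,0,0,0,0],[0,0,0.018,0,0,0,0],[0,0,0.022,0,0,0,0],[0,0,0.026,0,0,0,0],[0,0,0.03,0,0,0,0],[0,0,0.034,0,0,0,0],[0,0,0.036,0,0,0,0],[0,0,0.036,0,0,0,0]]}}

```text
time_s: 9.12
position: [0.5247, -0.0618, 0.09]
tcp_rot: [[1.0, 0.0, 0.001], [0.0, -1.0, -0.001], [0.001, 0.001, -1.0]]
force: [-4.6, 1.5, 21.1]
opening: 0.005
grasp_force: 10.8
```

60° and 120° are solid and home. Next, 180°.

Request:
{"name": "move_arm", "arguments": {"increments": [[0,0,-0.04,0,0,0,0],[0,0,-0.08,0,0,0,0],[-0.03,0.05,-0.08,0,0,0,0],[-0.08,0.13,-0.08,0,0,0,0],[-0.115,0.2,-0.08,0,0,0,0],[-0.115,0.2,-0.07,0,0,0,0],[-0.115,0.2,-0.06,0,0,0,0],[-0.115,0.2,-0.052,0,0,0,0],[-0.115,0.2,-0.045,0,0,0,0],[-0.115,0.2,-0.04,0,0,0,0]]}}

```text
time_s: 9.95
position: [0.4903, -0.121, 0.0987]
tcp_rot: [[1.0, 0.001, -0.0], [0.001, -1.0, 0.0], [-0.0, -0.0, -1.0]]
force: [0.9, 0.1, -0.4]
opening: 0.006
grasp_force: 0.0
```

Request:
{"name": "move_arm", "arguments": {"increments": [[0,0,0.005,0,0,0,0],[0,0,0.01,0,0,0,0],[0,0,0.014,0,0,0,0],[0,0,0.018,0,0,0,0],[0,0,0.022,0,0,0,0],[0,0,0.026,0,0,0,0],[0,0,0.03,0,0,0,0],[0,0,0.034,0,0,0,0],[0,0,0.036,0,0,0,0],[0,0,0.036,0,0,0,0]]}}

```text
time_s: 10.78
position: [0.4901, -0.1219, 0.0899]
tcp_rot: [[1.0, 0.0, 0.001], [0.0, -1.0, -0.0], [0.001, 0.0, -1.0]]
force: [-2.9, 0.6, 13.2]
opening: 0.011
grasp_force: 6.4
```

Request:
{"name": "move_arm", "arguments": {"increments": [[0,0,0.004,0,0,0,0],[0,0,0.004,0,0,0,0],[0,0,0.004,0,0,0,0]]}}

```text
time_s: 11.03
position: [0.4901, -0.1219, 0.0895]
tcp_rot: [[1.0, 0.0, 0.001], [0.0, -1.0, -0.001], [0.001, 0.001, -1.0]]
force: [-4.0, 1.4, 19.6]
opening: 0.005
grasp_force: 9.9
```

Request:
{"name": "move_arm", "arguments": {"increments": [[0,0,-0.04,0,0,0,0],[0,0,-0.08,0,0,0,0],[0.03,0.05,-0.08,0,0,0,0],[0.08,0.13,-0.08,0,0,0,0],[0.115,0.2,-0.08,0,0,0,0],[0.115,0.2,-0.07,0,0,0,0],[0.115,0.2,-0.06,0,0,0,0],[0.115,0.2,-0.052,0,0,0,0],[0.115,0.2,-0.045,0,0,0,0],[0.115,0.2,-0.04,0,0,0,0]]}}

```text
time_s: 11.87
position: [0.5236, -0.1806, 0.0985]
tcp_rot: [[1.0, 0.001, -0.002], [0.001, -1.0, 0.001], [-0.002, -0.001, -1.0]]
force: [-0.2, 1.0, -0.3]
opening: 0.006
grasp_force: 0.0
```

Request:
{"name": "move_arm", "arguments": {"increments": [[0,0,0.005,0,0,0,0],[0,0,0.01,0,0,0,0],[0,0,0.014,0,0,0,0],[0,0,0.018,0,0,0,0],[0,0,0.022,0,0,0,0],[0,0,0.026,0,0,0,0],[0,0,0.03,0,0,0,0],[0,0,0.034,0,0,0,0],[0,0,0.036,0,0,0,0],[0,0,0.036,0,0,0,0]]}}

```text
time_s: 12.7
position: [0.5248, -0.1819, 0.09]
tcp_rot: [[1.0, 0.0, 0.001], [0.0, -1.0, -0.0], [0.001, 0.0, -1.0]]
force: [-2.3, 1.0, 11.4]
opening: 0.005
grasp_force: 5.6
```

Next I'll finish 240° and then go to 300°.

Request:
{"name": "move_arm", "arguments": {"increments": [[0,0,0.005,0,0,0,0],[0,0,0.005,0,0,0,0],[0,0,0.005,0,0,0,0]]}}

```text
time_s: 12.95
position: [0.5248, -0.1819, 0.0896]
tcp_rot: [[1.0, 0.0, 0.001], [0.0, -1.0, -0.001], [0.001, 0.001, -1.0]]
force: [-4.9, 1.6, 17.9]
opening: 0.008
grasp_force: 9.4
```

Request:
{"name": "move_arm", "arguments": {"increments": [[0,0,-0.04,0,0,0,0],[0,0,-0.08,0,0,0,0],[0.07,0,-0.08,0,0,0,0],[0.16,0,-0.08,0,0,0,0],[0.225,0,-0.08,0,0,0,0],[0.225,0,-0.07,0,0,0,0],[0.225,0,-0.06,0,0,0,0],[0.225,0,-0.052,0,0,0,0],[0.225,0,-0.045,0,0,0,0],[0.225,0,-0.04,0,0,0,0]]}}

```text
time_s: 13.78
position: [0.5906, -0.1815, 0.0981]
tcp_rot: [[1.0, -0.0, -0.002], [-0.0, -1.0, 0.001], [-0.002, -0.001, -1.0]]
force: [0.1, -0.2, -0.6]
opening: 0.006
grasp_force: 0.0
```

Request:
{"name": "move_arm", "arguments": {"increments": [[0,0,0.005,0,0,0,0],[0,0,0.01,0,0,0,0],[0,0,0.014,0,0,0,0],[0,0,0.018,0,0,0,0],[0,0,0.022,0,0,0,0],[0,0,0.026,0,0,0,0],[0,0,0.03,0,0,0,0],[0,0,0.034,0,0,0,0],[0,0,0.036,0,0,0,0],[0,0,0.036,0,0,0,0]]}}

```text
time_s: 14.62
position: [0.5923, -0.1818, 0.09]
tcp_rot: [[1.0, 0.0, 0.001], [0.0, -1.0, -0.0], [0.001, 0.0, -1.0]]
force: [-3.6, 1.2, 10.2]
opening: 0.005
grasp_force: 5.3
```

Request:
{"name": "move_arm", "arguments": {"increments": [[0,0,0.005,0,0,0,0],[0,0,0.005,0,0,0,0],[0,0,0.005,0,0,0,0]]}}

```text
time_s: 14.87
position: [0.5923, -0.1818, 0.0897]
tcp_rot: [[1.0, 0.0, 0.001], [0.0, -1.0, -0.001], [0.001, 0.001, -1.0]]
force: [-4.7, 2.2, 16.4]
opening: 0.005
grasp_force: 8.5
```

Request:
{"name": "move_arm", "arguments": {"increments": [[0,0,-0.03,0,0,0,0],[0,0,-0.06,0,0,0,0],[0.04,-0.06,-0.06,0,0,0,0],[0.09,-0.14,-0.06,0,0,0,0],[0.12,-0.2,-0.06,0,0,0,0],[0.12,-0.2,-0.045,0,0,0,0],[0.12,-0.2,-0.032,0,0,0,0],[0.12,-0.2,-0.022,0,0,0,0],[0.12,-0.2,-0.012,0,0,0,0],[0.12,-0.2,-0.012,0,0,0,0]]}}

```text
time_s: 15.7
position: [0.6274, -0.1225, 0.0903]
tcp_rot: [[1.0, -0.002, -0.001], [-0.001, -1.0, 0.001], [-0.001, -0.001, -1.0]]
force: [-0.2, 1.6, 1.6]
opening: 0.003
grasp_force: 0.8
```

0° is still home under a light touch (0.0903 at 1.6 N). Next I'll touch lightly at 120° and 240° to check that those haven't risen.

Request:
{"name": "move_arm", "arguments": {"increments": [[0,0,-0.05,0,0,0,0],[-0.1,-0.06,-0.05,0,0,0,0],[-0.2,-0.12,-0.05,0,0,0,0],[-0.28,-0.17,-0.05,0,0,0,0],[-0.345,-0.2,-0.05,0,0,0,0],[-0.345,-0.2,-0.035,0,0,0,0],[-0.345,-0.2,-0.02,0,0,0,0],[-0.345,-0.2,-0.008,0,0,0,0],[-0.345,-0.2,0,0,0,0,0],[-0.345,-0.2,0.002,0,0,0,0]]}}

```text
time_s: 16.53
position: [0.5261, -0.063, 0.09]
tcp_rot: [[1.0, -0.001, 0.001], [-0.001, -1.0, -0.001], [0.001, 0.001, -1.0]]
force: [-2.1, -0.7, 10.4]
opening: 0.005
grasp_force: 5.4
```

Request:
{"name": "move_arm", "arguments": {"increments": [[0,0,-0.05,0,0,0,0],[0,0.1,-0.05,0,0,0,0],[0,0.2,-0.05,0,0,0,0],[0,0.3,-0.05,0,0,0,0],[0,0.4,-0.05,0,0,0,0],[0,0.4,-0.035,0,0,0,0],[0,0.4,-0.02,0,0,0,0],[0,0.4,-0.008,0,0,0,0],[0,0.4,0,0,0,0,0],[0,0.4,0,0,0,0,0]]}}

```text
time_s: 17.37
position: [0.5244, -0.1815, 0.0901]
tcp_rot: [[1.0, 0.003, -0.001], [0.003, -1.0, -0.001], [-0.001, 0.001, -1.0]]
force: [-2.5, -3.6, 6.5]
opening: 0.009
grasp_force: 2.9
```

All three touches, 120° apart, read home height (0.090), so the lid plane is home. I'll retreat straight up and look.

Request:
{"name": "move_arm", "arguments": {"increments": [[0,0,-0.05,0,0,0,0],[0,0,-0.15,0,0,0,0],[0,0,-0.25,0,0,0,0],[0,0,-0.35,0,0,0,0],[0,0,-0.4,0,0,0,0],[0,0,-0.4,0,0,0,0],[0,0,-0.4,0,0,0,0]]}}

```text
time_s: 17.95
position: [0.5248, -0.1806, 0.2098]
tcp_rot: [[1.0, 0.002, 0.001], [0.002, -1.0, -0.0], [0.001, 0.0, -1.0]]
force: [-0.8, -0.0, -0.1]
opening: 0.007
grasp_force: 0.0
```

```bash
python3 - <<'E'
from h import *
s=bot.read_state();print(s['time_s'],s['position'],s['force'])
im=viewer.capture('scene')['image']
cv2.imwrite('pics/c_sc2.png',cv2.resize(im[150:240,270:380],None,fx=7,fy=6.5,interpolation=2)[:600])
E
```

```text
17.95 [ 0.52478604 -0.18060277  0.20979365] [-0.82657422 -0.04708454 -0.05162742]
```

View pics/c_sc2.png

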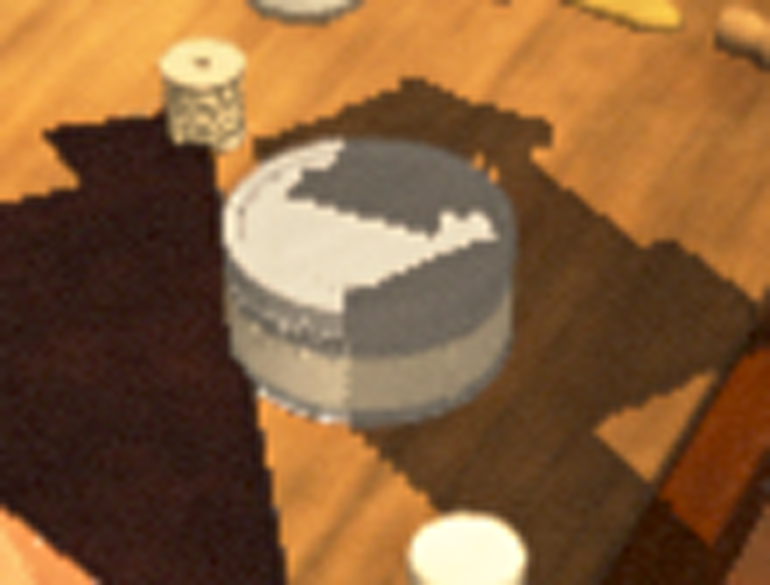

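In the crop the lid sits level and lower than before: its far edge is now at crop row 138, against 128 at the start. The tin, spool and pot are where they were, and the arm is clear, so I'm handing in.

```bash
python3 -c "
from rig import workorder
print(workorder.hand_in())"
```

```text
the job is handed in; nothing more can be done
None
```

The job is handed in: I pressed the lid home at six places round its rim with at most about 21 N, light re-checks at three of them read home height, and the last picture showed the tin, pot and spool unmoved; the hand-in returned no verdict.

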